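# Pack the site case from the spring-clip tool strip

### The job

Pack the blue case for a repair on site: pull the red-handled rasp and the yellow-handled scraper out of the spring clips one at a time, and lay one in each of the case's two bays, setting them down rather than dropping them. Then swing the lid fully shut and let go. Leave the green and the black tool in their clips and do not disturb the other things on the bench.

Things in the scene. Friction and masses are not known exactly. Their poses are not given: they have to be found in the camera images.
- rack: Wooden bench tool rack, 135 x 320 mm, fixed. Along its y run an aluminium strip with four upward-opening spring clips (at y = -114, -38, 38, 114 mm) and, 75 mm beyond, a rest rail for the blades. Tools lie level along x, handles to -x, axis 50 mm above the table. Origin: below the middle of the strip, at table height.
- strip (a point): Middle of the clip strip's top, 40 mm above the table. Each clip holds a tool by its neck (round, 20 mm) between two sprung steel leaves, 14 mm wide, about 20 mm high. They spread by themselves when the tool is pulled straight up: 12 to 15 N at the clip, 8 to 10 N at the handle; the tool is free after about 10 mm.
- rasp_grip (a point): The rasp, red handle, 160 g, dark blade 22 mm wide. Handle 90 mm long, 26 x 26 mm, flat sides; then neck, collar and blade: 195 mm in all. This point: half-way up the handle, on its axis, 42 mm behind the clip, 58 mm from the butt; the tool balances at its neck. x runs towards the blade, z up. Here the handle overhangs the rack, 50 mm from the next handle, its underside 37 mm above the table.
- rasp_tip (a point): End of the rasp's blade, on the tool's axis, 132 mm ahead of its grip point.
- scraper_grip (a point): The scraper, yellow handle, 150 g, bright blade 46 mm wide at its end. Same handle, neck and length as the rasp, and the same point on it.
- scraper_tip (a point): End of the scraper's blade, on the tool's axis, 132 mm ahead of its grip point.
- chisel_grip (a point): Chisel with the green handle, same shape of handle; stays in its clip.
- chisel_tip (a point): End of the chisel's blade.
- spatula_grip (a point): Spatula with the black handle, same shape of handle; stays in its clip.
- spatula_tip (a point): End of the spatula's blade.
- case: Blue plastic tool case, 250 mm long (x) x 190 mm (y) x 60 mm to the rim, walls 5 mm, floor 6 mm, fixed to the bench. A divider 5 mm thick and 22 mm high along x parts it into two bays, each 240 x 87 mm. The lid is hinged along the long side at -y. Origin: centre of its underside.
- bay_hinge (a point): Centre of the floor of the bay next to the hinge, 6 mm above the table; axes as the case (x along the bay).
- bay_front (a point): Centre of the floor of the bay away from the hinge, 6 mm above the table; axes as the case.
- lid_hinge (a point): Middle of the lid's hinge line, on the case's -y rim, 60 mm above the table; the line runs along the case's x.
- lid_edge (a point): Point on the outer face of the lid, at mid-length, 180 mm from the hinge line and 10 mm from the free edge. The lid is a shell 250 x 190 mm and 14 mm thick: its outer face lies 14 mm outside the hinge plane (above it when shut). With the lid shut the point lies 74 mm above the table.
- lid (a joint): Lid angle in rad: 0 shut, 1.57 upright, 2.1 leaning right back. The hinge is stiff and the lid stays at any angle; it takes about 2 to 3 N at its edge to move it, and it must be pushed right down.
- cast: White plaster limb with black core ends, lying, 176 mm long and 84 mm through; loose bystander. Origin under its middle.
- bowl: Orange mixing bowl, 124 mm across and 70 mm high; loose bystander. Origin under its middle.
- pot: Black pot, 72 mm across and 85 mm high; loose bystander. Origin under its middle.
Things that resemble listed ones, but are neither listed nor needed, are in the scene too. What is meant by the part that bears rasp_grip is not white, and is the smaller of those in its own colour.

How it is judged:
By the outcome, as a careful person would: the job done as asked, in the order asked, and still so for the second after the job is handed in, with the robot touching nothing.
It also fails if it takes over 64 s, if anything falls off the work surface, if the arm or the gripper's body presses on something with over 40 N, if the wrist force passes 120 N, or if a joint passes its speed limit or range.

### The arm

A 6-joint arm with a two-finger parallel gripper is mounted at the origin on the work surface. World frame = base frame: x ahead of the robot, y to its left, z up, the work surface at z = 0. Lengths are in m, angles in rad, forces in N, time in s.
With the tool pointing down it reaches from about 0.375 to 0.925 m from the base axis. Payload 5.7 kg.
Tool frame: the origin (TCP) lies midway between the tips of the shut fingers; the grasp point (between the pads) lies 19 mm behind it; z points along the fingers, y is the line along which they close (so a half turn about z gives the same grasp; the last joint's range is limited). The gripper opens to 88 mm and grips with 3 to 60 N. Pads are 20 mm wide; open, the fingers measure 115 mm over their backs; the gripper's body (75 mm by 178 mm) begins 61 mm behind the grasp point.
Start: joints at [1.213, 0.359, 1.51, -0, 1.272, -0.115], TCP at [0.144, 0.582, 0.196] pointing down, gripper open.
Joint ranges: [-2.97, 2.97], [-1.01, 2.36], [0.21, 2.38], [-0.96, 4.11], [0.2, 2.71], [-2.98, 2.98]. Speed limits (rad/s): [2.39, 2.39, 3.14, 3.14, 3.14, 3.14].

### API

Orientations are given as a unit quaternion [x, y, z, w].
In Python, from bench import move_ptp, servo_line, goto_joints, move_gripper, sleep, inverse_kinematics, capture, PlanningError, close_job, spot_in, silhouettes, current_clock, current_joint_pos, current_qvel, current_joint_torque, current_position, current_orientation, current_force, current_torque, current_finger_gap, current_grip_force gives the robot as it stands. Calls block until the motion is done:
- move_ptp(position, orientation): joint-space move of the TCP to a pose.
- servo_line(position, orientation=None, rate=0.15, contact_N=None): straight line of the TCP; orientation=None keeps the orientation; rate is the mean speed in m/s. With contact_N (N) it stops when the force on the tool has changed by that much, and returns True; else False.
- goto_joints(angles): joint-space move.
- move_gripper(opening): finger opening in m; the grip force is fixed at half the most; returns when the fingers have stopped.
- sleep(seconds).
- inverse_kinematics(position, orientation): joint angles nearest the present ones, or None.
- capture(name): name is "scene" or "top" or "wrist"; returns a dict with "image" (384x512x3 uint8, blue, green, red), "range_z" (384x512 float32, m along the optical axis (not along the pixel's ray), 0 where there is no reading), "intrinsics" (3x3 intrinsics, pixels), "R" (3x3) and "t" (3): a world point X has camera coordinates R X + t. Camera axes: x right, y down, z forward; pixel columns grow to the right and rows downward; lengths in m; the calibration is good to about 2 mm. A picture is of the moment at which its call begins.
A pose or a line that the arm cannot do raises PlanningError and nothing moves.
- close_job(): hands the job in; it is judged then, once.
Trained networks look in the newest picture that a camera, given by its name, has taken for a name from the list of things; names that differ only in an ending like _2 or _b are one class to them, and where a whole thing is asked for, a point or a joint stands for the part that bears it (a point fixed in the world has none). Each returns a list of dicts, best first, with "conf" (0 to 1); they miss things now and then, are a little off and sometimes report something else, mostly with a low value. They report only what shows in the picture. A call takes as long as a camera call. They do not tell look-alikes from the thing itself.
- spot_in(camera, query): "xy" ([column, row] in pixels, amid what is visible of it).
- silhouettes(camera, query): "region" (384x512 bool, what is visible of it) and "xy" ([column, row] in pixels, amid what is visible of it).
Readings, each from a call of its own:
- current_clock(): time.
- current_joint_pos(): joint angles.
- current_qvel(): joint speeds.
- current_joint_torque(): joint torques, N m.
- current_position(): TCP position.
- current_orientation(): TCP orientation.
- current_force(): force on the tool from outside, world axes, zero at the start.
- current_torque(): the same for the moment, N m.
- current_finger_gap(): finger opening in m.
- current_grip_force(): force on a finger pad.
Only numpy, scipy, OpenCV 4.12 (cv2) and the standard library are available. Lean on these libraries where they do the work, as an engineer would, in place of code of your own. Each camera call takes 0.05 s, during which the arm holds its last target. There are 200 camera calls.

## Working session

There is one attempt and no reset: what is moved stays moved. The work goes in short steps, each a Python script; the robot and the scene stay as the last script left them, time stands still between calls to the robot, and variables do not carry over. Pictures are saved under pics/ and viewed, at most 10 in all, crops included, and the job is handed in when it is done.

```bash
mkdir -p pics; ls
cat > h.py <<'E'
import numpy as np, cv2
from bench import *
def pt(c,u,v,r=2):
    u0,v0=int(round(u)),int(round(v)); w=c["range_z"][max(v0-r,0):v0+r+1,max(u0-r,0):u0+r+1]; w=w[w>0]
    z=np.median(w); K=c["intrinsics"]
    p=np.array([(u-K[0,2])*z/K[0,0],(v-K[1,2])*z/K[1,1],z]); return c["R"].T@(p-c["t"])
def cloud(c,m):
    v,u=np.nonzero(m&(c["range_z"]>0)); z=c["range_z"][v,u]; K=c["intrinsics"]
    P=np.stack([(u-K[0,2])*z/K[0,0],(v-K[1,2])*z/K[1,1],z],1); return (P-c["t"])@c["R"]
E
python3 - <<'E'
from h import *
a=capture("top");b=capture("scene")
cv2.imwrite("pics/top.png",a["image"]);cv2.imwrite("pics/scene.png",b["image"])
for cam,c in(("top",a),("scene",b)):
  print(cam,"campos",(-c["R"].T@c["t"]).round(3))
  for n in["rasp_grip","rasp_tip","scraper_grip","scraper_tip","chisel_grip","spatula_grip","strip","case","bay_hinge","bay_front","lid_hinge","lid_edge","cast","bowl","pot","rack"]:
    print(n,[(round(d["conf"],2),np.round(d["xy"]).astype(int).tolist(),pt(c,*d["xy"]).round(3).tolist()) for d in spot_in(cam,n)[:4]])
E
```

```text
pics
top campos [0.43  0.101 1.35 ]
rasp_grip [(0.92, [172, 288], [0.285, 0.306, 0.024]), (0.81, [78, 175], [0.591, 0.562, 0.033]), (0.68, [158, 201], [0.517, 0.34, 0.06])]
rasp_tip [(0.97, [174, 291], [0.279, 0.301, 0.026]), (0.8, [76, 177], [0.583, 0.568, 0.036]), (0.63, [157, 211], [0.492, 0.341, 0.063]), (0.16, [187, 115], [0.763, 0.273, 0.007])]
scraper_grip [(0.87, [218, 200], [0.521, 0.18, 0.059])]
scraper_tip [(0.92, [217, 203], [0.512, 0.185, 0.061])]
chisel_grip [(0.93, [242, 208], [0.498, 0.118, 0.063])]
spatula_grip [(0.88, [186, 200], [0.521, 0.265, 0.059])]
strip [(0.86, [206, 186], [0.562, 0.219, 0.013]), (0.2, [401, 201], [0.52, -0.318, 0.015])]
case [(0.79, [400, 206], [0.508, -0.317, 0.008]), (0.28, [241, 207], [0.502, 0.121, 0.062])]
bay_hinge [(0.65, [398, 203], [0.516, -0.312, 0.007]), (0.34, [243, 209], [0.496, 0.115, 0.063])]
bay_front [(0.69, [243, 208], [0.499, 0.116, 0.063]), (0.58, [398, 204], [0.514, -0.312, 0.007])]
lid_hinge [(0.62, [401, 204], [0.513, -0.319, 0.012])]
lid_edge [(0.63, [440, 201], [0.511, -0.362, 0.175])]
cast [(0.5, [398, 202], [0.518, 
[... 904 characters left out ...]
.6, 0.166, 0.049]), (0.55, [237, 192], [0.505, 0.101, 0.059]), (0.24, [78, 253], [0.636, -0.374, 0.241])]
case [(0.94, [138, 254], [0.466, -0.218, 0.006])]
bay_hinge [(0.91, [135, 257], [0.486, -0.233, 0.021]), (0.19, [289, 164], [0.515, 0.329, 0.059])]
bay_front [(0.67, [277, 200], [0.607, 0.163, 0.046]), (0.65, [138, 259], [0.499, -0.233, 0.025])]
lid_hinge [(0.61, [137, 255], [0.469, -0.222, 0.008])]
lid_edge [(0.74, [276, 201], [0.606, 0.16, 0.043]), (0.56, [78, 247], [0.626, -0.368, 0.244])]
cast [(0.91, [292, 259], [0.803, -0.009, 0.071])]
bowl [(0.65, [335, 202], [0.722, 0.296, 0.026]), (0.43, [263, 182], [0.527, 0.191, 0.059])]
pot [(0.84, [213, 315], [0.786, -0.229, 0.073])]
rack []
```

View pics/top.png

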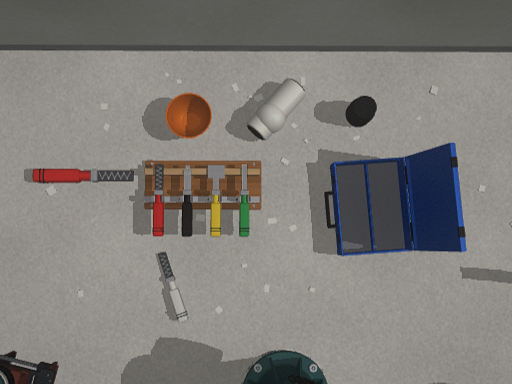

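View pics/scene.png

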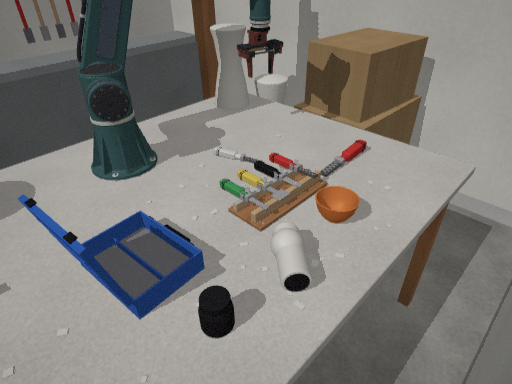

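Candidates for the rasp in the top view are the white-handled one (172,288), the large red one lying loose (78,175), and the red one in the clip (158,205). The third fits: it isn't white, it's the smaller of the two reds, and it sits in a clip. I'll confirm that in a crop and measure the tools, case and lid.

Run:
```python
from h import *
a=capture("top");im=a["image"]
cv2.imwrite("pics/crop.png",cv2.resize(im[140:330,20:280],None,fx=3,fy=3,interpolation=cv2.INTER_CUBIC))
hsv=cv2.cvtColor(im,cv2.COLOR_BGR2HSV)
X=cloud(a,np.ones((384,512),bool)&(a["range_z"]>-1)) if (a["range_z"]>0).all() else None
print("dense",X is not None)
def box(m,u0,u1,v0,v1):
    r=np.zeros_like(m);r[v0:v1,u0:u1]=1;return m&r
H,S,V=[hsv[...,i].astype(int) for i in range(3)]
sat=(S>120)&(V>60)
for n,m in dict(red=box(sat&((H<8)|(H>172)),145,172,185,240),yel=box(sat&(H>18)&(H<35),205,225,185,240),grn=box(sat&(H>45)&(H<85),235,252,185,240),
   bigred=box(sat&((H<8)|(H>172)),20,100,160,190)).items():
    P=cloud(a,m);P=P[P[:,2]>.03] if n!="bigred" else P
    q=P[:,:2]-P[:,:2].mean(0);w,V_=np.linalg.eigh(q.T@q);d=V_[:,1]*np.sign(V_[0,1]) 
    s=q@d;t=q@V_[:,0]
    print(n,len(P),"mean",P.mean(0).round(4),"yaw",np.degrees(np.arctan2(d[1],d[0])).round(1),"s",s.min().round(4),s.max().round(4),"t",t.min().round(4),t.max().round(4),"z",np.percentile(P[:,2],[5,50,95]).round(4))
blue=box(sat&(H>100)&(H<130),320,480,130,270)
P=cloud(a,blue);R=P[abs(P[:,2]-.06)<.008]
print("rim",len(R),"rect",cv2.minAreaRect(R[:,:2].astype(np.float32)))
L=P[P[:,2]>.075]
ab=np.linalg.svd(L-L.mean(0),full_matrices=0)
print("lid",len(L),L.min(0).round(3),L.max(0).round(3),"normal",ab[2][2].round(3),"mean",L.mean(0).round(3))
C=cloud(a,box(np.ones_like(blue),325,480,140,260));F=C[C[:,2]<.02]
for n in["bay_hinge","bay_front"]: pass
for (u,v) in[(352,208),(390,205)]: print(pt(a,u,v).round(3))
np.save("rim.npy",R);np.save("lid.npy",L)
b=capture("wrist");cv2.imwrite("pics/w.png",b["image"]);print("wrist cam",(-b["R"].T@b["t"]).round(3),b["R"].round(2).tolist(),b["intrinsics"][0,0],current_position(),current_orientation())
```

```text
dense False
red 406 mean [0.4763 0.3395 0.0613] yaw 1.1 s -0.0487 0.0574 t -0.0141 0.0121 z [0.051  0.0621 0.067 ]
yel 369 mean [0.4771 0.1878 0.0618] yaw 0.3 s -0.0492 0.0568 t -0.0123 0.0123 z [0.0553 0.0622 0.0672]
grn 310 mean [0.4768 0.1128 0.0624] yaw -0.0 s -0.0489 0.0544 t -0.0105 0.0108 z [0.0577 0.0625 0.0668]
bigred 672 mean [0.5891 0.6082 0.0374] yaw -89.6 s -0.0863 0.0751 t -0.0213 0.0184 z [0.0274 0.0381 0.0449]
rim 986 rect ((0.5061466097831726, -0.23531211912631989), (0.24819543957710266, 0.20602042973041534), 4.1865234375)
lid 4487 [ 0.391 -0.392  0.075] [ 0.639 -0.318  0.251] normal [ 0.073 -0.971 -0.227] mean [ 0.515 -0.358  0.166]
[ 0.502 -0.185  0.006]
[ 0.51  -0.289  0.007]
wrist cam [0.073 0.601 0.385] [[0.24, 0.97, 0.0], [0.94, -0.23, 0.27], [0.26, -0.06, -0.96]] 286.62070461026906 [0.14427902 0.58237502 0.19592241] [ 1.21127102e-01  9.92637005e-01 -4.80378198e-05  5.70706008e-06]
```

View pics/crop.png

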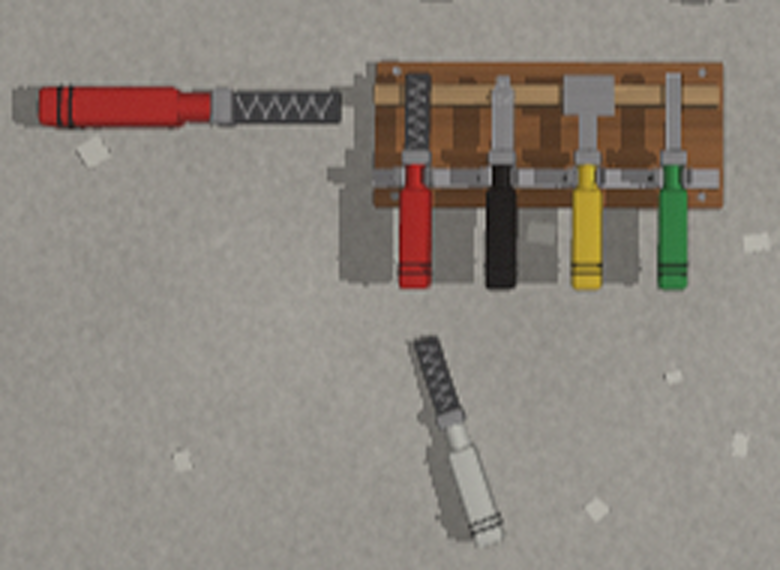

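The crop confirms it. The small red rasp at crop (415,225), or (158,215) in the full picture, is in the first clip. The larger red one (crop 125,107) and the white one (470,480) are loose look-alikes. The lid leans at about 1.8 rad next to the hinge bay, so the gripper body needs a roll there. Next I'll fit the case frame and check the gripper shape.

Run:
```python
from h import *
R=np.load("rim.npy");L=np.load("lid.npy")
a=capture("top");C=cloud(a,np.ones((384,512),bool))
for yaw in(3.5,4.2,5):
    t=np.radians(yaw);M=np.array([[np.cos(t),np.sin(t)],[-np.sin(t),np.cos(t)]])
    r=(R[:,:2]-[.506,-.235])@M.T
    # edges via percentiles
    print(yaw,"rim x'",np.percentile(r[:,0],[0,2,98,100]).round(4),"y'",np.percentile(r[:,1],[0,2,98,100]).round(4))
    hx=np.histogram(r[:,0],np.arange(-.14,.14,.004))[0];hy=np.histogram(r[:,1],np.arange(-.12,.12,.004))[0];print(hx.tolist(),hy.tolist())
t=np.radians(4.2);M=np.array([[np.cos(t),np.sin(t)],[-np.sin(t),np.cos(t)]])
f=C[(C[:,2]>.003)&(C[:,2]<.011)];f2=(f[:,:2]-[.506,-.235])@M.T;k=(abs(f2[:,0])<.12)&(abs(f2[:,1])<.12)
hsv=None
print("floor y hist",np.histogram(f2[k&(abs(f2[:,0])<.08),1],np.arange(-.12,.12,.004))[0].tolist())
d=C[(C[:,2]>.018)&(C[:,2]<.032)];d2=(d[:,:2]-[.506,-.235])@M.T;k=(abs(d2[:,0])<.1)&(abs(d2[:,1])<.06);print("divider",k.sum(),np.median(d2[k],0),np.polyfit(d2[k,0],d2[k,1],1))
l=(L[:,:2]-[.506,-.235])@M.T;print("lid x'",np.percentile(l[:,0],[1,99]).round(4));p=np.polyfit(L[:,2],l[:,1],1);print("lid line y'=",p,"at z=.06",np.polyval(p,.06),"theta",np.pi/2-np.arctan(p[0]))
s=capture("scene");S=cloud(s,np.ones((384,512),bool));p=current_position();k=(np.linalg.norm(S[:,:2]-p[:2],axis=1)<.15)&(S[:,2]>.19)
q=S[k]-p;yt=np.array([.24,.97,0]);xt=np.array([-.97,.24,0])
for z0 in np.arange(0,.22,.02):
    m=(q[:,2]>=z0)&(q[:,2]<z0+.02)
    if m.sum()>3:print(z0.round(2),m.sum(),"x",(q[m]@xt).min().round(3),(q[m]@xt).max().round(3),"y",(q[m]@yt).min().round(3),(q[m]@yt).max().round(3))
print(current_clock())
```

```text
3.5 rim x' [-0.1248 -0.1232  0.1229  0.1236] y' [-0.1042 -0.1014  0.1017  0.1035]
[0, 0, 0, 5, 83, 14, 15, 11, 18, 15, 11, 9, 10, 11, 13, 10, 13, 11, 11, 14, 11, 12, 11, 12, 12, 16, 16, 15, 13, 17, 11, 14, 13, 14, 13, 17, 13, 13, 10, 14, 9, 14, 15, 14, 12, 10, 14, 13, 14, 10, 11, 9, 9, 14, 11, 12, 11, 11, 9, 10, 12, 14, 14, 15, 66, 92, 0, 0, 0] [0, 0, 0, 1, 56, 127, 130, 95, 105, 48, 3, 6, 6, 3, 5, 4, 5, 5, 6, 5, 3, 5, 5, 4, 5, 5, 6, 5, 3, 6, 3, 6, 4, 7, 5, 6, 6, 4, 5, 4, 4, 6, 3, 6, 5, 7, 5, 5, 4, 6, 4, 5, 3, 11, 121, 84, 0, 0, 0]
4.2 rim x' [-0.124  -0.123   0.1226  0.1242] y' [-0.1033 -0.1009  0.1014  0.1027]
[0, 0, 0, 0, 88, 19, 10, 16, 13, 19, 7, 14, 6, 14, 9, 13, 11, 11, 11, 15, 10, 12, 12, 11, 14, 15, 16, 14, 16, 14, 14, 12, 12, 13, 14, 17, 14, 11, 13, 12, 10, 14, 15, 13, 10, 12, 14, 13, 12, 14, 10, 8, 11, 13, 11, 12, 11, 10, 9, 11, 12, 14, 11, 18, 64, 90, 2, 0, 0] [0, 0, 0, 0, 46, 139, 130, 91, 113, 44, 3, 5, 5, 5, 4, 4, 5, 3, 7, 6, 4, 6, 3, 4, 6, 3, 7, 5, 4, 5, 4, 6, 4, 7, 4, 5, 8, 4, 5, 4, 4, 4, 4, 6, 5, 8, 5, 5, 5, 3, 5, 4, 6, 8, 118, 88, 0, 0, 0]
5 rim x' [-0.1245 -0.123 
[... 609 characters left out ...]
68, 68, 76, 73, 72, 68, 43, 0, 2, 72, 69, 72, 73, 66, 71, 67, 74, 67, 68, 62, 69, 73, 65, 67, 76, 68, 68, 71, 37, 0, 0, 0, 34, 6, 6, 3]
divider 187 [0.00109008 0.00743572] [0.00048736 0.00715673]
lid x' [-0.1213  0.121 ]
lid line y'= [-0.23218824 -0.08513356] at z=.06 -0.09906485558016813 theta 1.7989420130709421
0.02 28 x -0.016 0.012 y -0.054 0.051
0.04 53 x -0.015 0.014 y -0.055 0.055
0.06 54 x -0.015 0.012 y -0.058 0.058
0.08 58 x -0.015 0.013 y -0.061 0.057
0.1 108 x -0.038 0.032 y -0.083 0.083
0.12 226 x -0.038 0.033 y -0.089 0.081
0.14 263 x -0.036 0.035 y -0.091 0.089
0.16 101 x -0.025 0.017 y -0.042 0.017
0.18 109 x -0.04 0.029 y -0.044 0.015
0.2 112 x -0.041 0.019 y -0.041 0.03
1.9
```

```bash
cat >> h.py <<'E'
from scipy.spatial.transform import Rotation as Ro
R0=Ro.from_matrix(np.diag([-1.,1,-1]))
YAW=np.radians(4.2); RC=Ro.from_euler('z',YAW); CASE=np.array([.5055,-.2275,0])
def pose(P,g,base=Ro.identity(),roll=0,pitch=0):
    """TCP pose with the handle point at P, grasp point g above it; roll tips up-axis to +y, pitch nose down (deg)"""
    T=base*Ro.from_euler('x',-roll,degrees=True)*Ro.from_euler('y',pitch,degrees=True)
    return np.asarray(P)+T.apply([0,0,g-.019]),(T*R0).as_quat()
def incase(x,y,z): return CASE+RC.apply([x,y,z])
def state(s=""): print(s,round(current_clock(),2),np.round(current_position(),4),"F",np.round(current_force(),1),"gap",round(current_finger_gap(),4),"grip",round(current_grip_force(),1))
def pull(G,g):
    move_gripper(.048)
    move_ptp(*pose(G+[0,0,.07],g)); servo_line(*pose(G,g),rate=.12,contact_N=12); state("down")
    move_gripper(.0); state("gripped")
    for i in(1,2): servo_line(*pose(G+[0,0,.009*i],g,pitch=4.2*i),rate=.04)
    state("freed"); servo_line(*pose(G+[0,0,.09],g,pitch=6),rate=.15); state("up")
E
python3 - <<'E'
from h import *
pull(np.array([.486,.3395,.050]),.013)
w=capture("wrist");s=capture("scene");t=capture("top")
cv2.imwrite("pics/w1.png",np.hstack([w["image"],s["image"][60:250,180:400].repeat(2,0).repeat(2,1)[:384,:288]]))
E
```

```text
down 4.98 [0.4862 0.34   0.0444] F [-0.2  0.7 -0.1] gap 0.0482 grip 0.0
gripped 5.83 [0.4859 0.3395 0.044 ] F [ 0.4 -0.  -0.1] gap 0.0005 grip 0.0
freed 6.58 [0.485  0.3393 0.0616] F [-0.1 -1.3 -0.5] gap 0.0006 grip 0.0
up 7.21 [0.4849 0.3394 0.1338] F [1.  0.5 0.1] gap 0.0001 grip 0.0Traceback (most recent call last):
  File "<stdin>", line 4, in <module>
    return _nx.concatenate(arrs, 1, dtype=dtype, casting=casting)
           ~~~~~~~~~~~~~~~^^^^^^^^^^^^^^^^^^^^^^^^^^^^^^^^^^^^^^^
ValueError: all the input array dimensions except for the concatenation axis must match exactly, but along dimension 0, the array at index 0 has size 384 and the array at index 1 has size 380
```

Run:
```python
from h import *
w=capture("wrist");s=capture("scene");t=capture("top")
cv2.imwrite("pics/w1.png",np.hstack([w["image"],cv2.resize(s["image"][90:234,170:362],(512,384),interpolation=cv2.INTER_CUBIC)])[:, :1024][::1])
cv2.imwrite("pics/w1.png",cv2.resize(cv2.imread("pics/w1.png"),(800,300)))
```

```text
(no output)
```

View pics/w1.png

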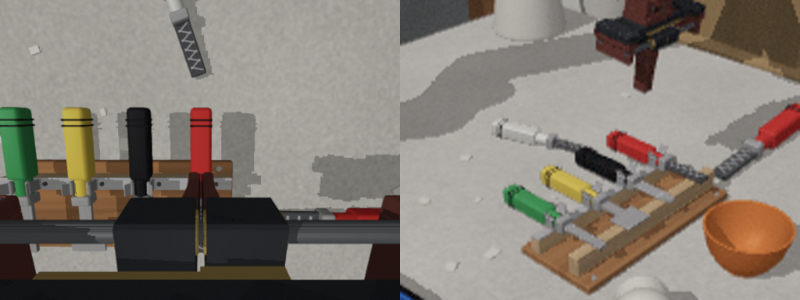

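The red handle is still in its clip (wrist part of the image, around (200,140)) and the fingers are shut on nothing. I'll re-measure where the handle and fingertips really are.

Run:
```python
from h import *
for cam in("wrist","scene"):
    c=capture(cam);hsv=cv2.cvtColor(c["image"],cv2.COLOR_BGR2HSV).astype(int);H,S,V=hsv[...,0],hsv[...,1],hsv[...,2]
    m=(S>120)&(V>60)&((H<8)|(H>172))&(c["range_z"]>0)
    v,u=np.nonzero(m);P=cloud(c,m)
    k=(abs(P[:,0]-.475)<.09)&(abs(P[:,1]-.34)<.05)&(P[:,2]<.08);P=P[k]
    print(cam,len(P),"x",np.percentile(P[:,0],[1,99]).round(4),"z",np.percentile(P[:,2],[2,50,98]).round(4))
    for x0 in np.arange(.42,.55,.01):
        q=P[(P[:,0]>=x0)&(P[:,0]<x0+.01)]
        if len(q)>5: print(x0.round(3),len(q),"y",np.percentile(q[:,1],[3,97]).round(4),"z",np.percentile(q[:,2],[5,50,95]).round(4))
    A=cloud(c,np.ones((384,512),bool));p=current_position()
    q=A[(np.linalg.norm(A[:,:2]-p[:2],axis=1)<.04)&(A[:,2]>.1)&(A[:,2]<.18)]
    print("finger min z",len(q),q[:,2].min() if len(q) else None,"tcp",p, q[np.argsort(q[:,2])[:5]].round(4).tolist())
```

```text
wrist 2138 x [0.4241 0.5027] z [0.0587 0.0629 0.0645]
0.42 195 y [0.3297 0.3517] z [0.0591 0.0622 0.0637]
0.43 260 y [0.3288 0.3518] z [0.0613 0.0629 0.0642]
0.44 257 y [0.3288 0.3518] z [0.0612 0.063  0.0642]
0.45 283 y [0.3286 0.3518] z [0.0613 0.063  0.0641]
0.46 259 y [0.3285 0.3519] z [0.0609 0.063  0.0642]
0.47 282 y [0.3288 0.352 ] z [0.0611 0.0629 0.064 ]
0.48 263 y [0.3283 0.3521] z [0.0607 0.0629 0.0642]
0.49 276 y [0.3282 0.3522] z [0.0605 0.0629 0.0642]
0.5 57 y [0.3249 0.3553] z [0.0137 0.0625 0.0643]
0.51 6 y [0.3249 0.3554] z [0.0136 0.014  0.0143]
finger min z 400 0.16044106098246674 tcp [0.48509317 0.3392619  0.13322931] [[0.4756, 0.334, 0.1604], [0.4755, 0.3449, 0.1605], [0.4754, 0.3455, 0.1609], [0.4754, 0.3461, 0.161], [0.4754, 0.3467, 0.161]]
scene 201 x [0.4266 0.5301] z [0.0423 0.0599 0.0653]
0.42 6 y [0.3268 0.3351] z [0.0426 0.0551 0.0614]
0.43 19 y [0.3247 0.3433] z [0.0479 0.062  0.0644]
0.44 19 y [0.3253 0.3486] z [0.047  0.0601 0.0648]
0.45 23 y [0.3254 0.3442] z [0.0461 0.0621 0.0644]
0.46 21 y [0.3251 0.3457] z [0.0451 0.059  0.0649]
0.47 21 y [0.3255 0.3459] z [0.0448 0.0627 0.065 ]
0.48 22 y [0.3241 0.3433] z [0.0453 0.0602 0.0651]
0.49 23 y [0.3242 0.3476] z [0.0451 0.0595 0.0643]
0.5 22 y [0.324  0.3454] z [0.0431 0.061  0.0648]
0.51 17 y [0.324  0.3481] z [0.0444 0.0588 0.0644]
finger min z 49 0.16065830028531616 tcp [0.48519006 0.33933675 0.13340244] [[0.4997, 0.3456, 0.1607], [0.5, 0.3352, 0.1609], [0.498, 0.3427, 0.1611], [0.4981, 0.3325, 0.1613], [0.4958, 0.3303, 0.1613]]
```

Run:
```python
from h import *
p=np.array(current_position());q=Ro.from_quat(current_orientation())
for cam in("scene","wrist"):
    c=capture(cam)
    for d in(0,.01,.019,.027,.04):
        X=p-q.apply([0,0,d]);x=c["intrinsics"]@(c["R"]@X+c["t"]);print(cam,d,(x[:2]/x[2]).round(1),round(x[2],3), "img", c["image"][int(x[1]/x[2]),int(x[0]/x[2])],"depth",c["range_z"][int(x[1]/x[2]),int(x[0]/x[2])])
    if cam=="scene":
        x0=c["image"][100:160,255:315];cv2.imwrite("pics/f.png",cv2.resize(x0,None,fx=10,fy=10,interpolation=cv2.INTER_NEAREST))
```

```text
scene 0 [285. 140.] 1.136 img [167 173 175] depth 1.4376444
scene 0.01 [285.3 137.3] 1.13 img [166 170 175] depth 1.4616944
scene 0.019 [285.6 134.9] 1.124 img [167 172 176] depth 1.4760027
scene 0.027 [285.9 132.7] 1.119 img [39 40 78] depth 1.1020666
scene 0.04 [286.4 129.1] 1.111 img [26 30 57] depth 1.1019775
wrist 0 [254.8 223. ] 0.202 img [26 28 91] depth 0.27386048
wrist 0.01 [254.8 228.4] 0.192 img [17 19 49] depth 0.16250914
wrist 0.019 [254.7 233.8] 0.183 img [18 19 25] depth 0.15649725
wrist 0.027 [254.6 239.1] 0.176 img [16 17 21] depth 0.14888236
wrist 0.04 [254.4 248.6] 0.163 img [17 16 18] depth 0.13880217
```

View pics/f.png

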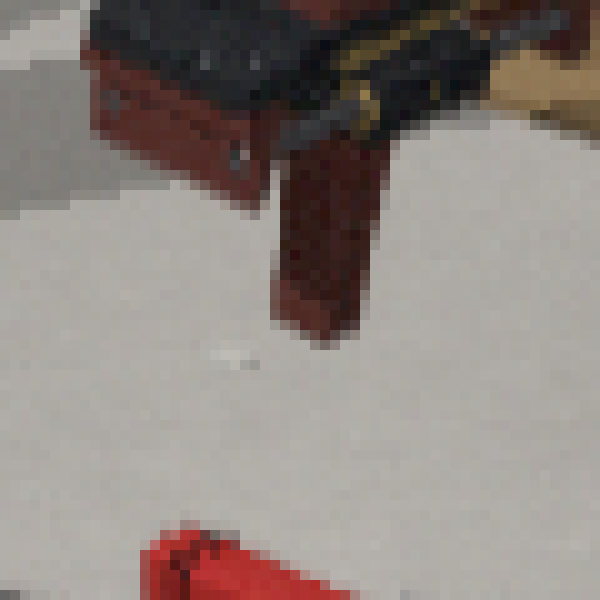

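The fingertips show at scene (286,133), but the reported TCP projects to (285,140). The real tips are therefore about 27 mm behind the reported TCP along the tool axis, and the depth from both cameras agrees. I'll correct for that and repeat the pull.

```bash
sed -i 's/g-.019\]/g-.019-D]/; s/^R0=/D=.027 # real tips lie this far behind the reported TCP\nR0=/' h.py; sed -i 's/move_ptp(\*pose(G+\[0,0,.07\],g))/move_ptp(*pose(G+[0,0,.05],g))/' h.py
python3 - <<'E'
from h import *
pull(np.array([.482,.340,.050]),.012)
w=capture("wrist");s=capture("scene")
im=np.hstack([w["image"],cv2.resize(s["image"][90:234,170:362],(512,384),interpolation=cv2.INTER_CUBIC)])
cv2.imwrite("pics/w2.png",cv2.resize(im,(800,300)))
E
```

```text
down 9.53 [0.4834 0.3405 0.0169] F [ 0.5 -0.3  0.1] gap 0.0481 grip 0.0
gripped 10.0 [0.4823 0.3401 0.0165] F [ 0.3 -1.1  3.3] gap 0.0261 grip 29.9
freed 10.78 [0.4776 0.34   0.0346] F [-1.8 -2.3  4.5] gap 0.0257 grip 30.0
up 11.4 [0.4779 0.34   0.1058] F [ 0.2 -0.3 -1.4] gap 0.0259 grip 30.0
```

View pics/w2.png

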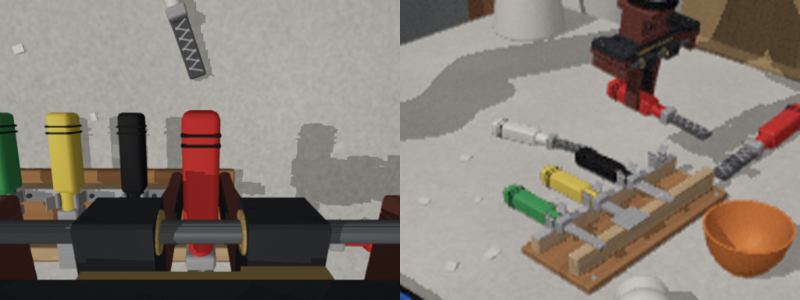

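The rasp is in the fingers (wrist part, (200,170)), out of its clip, and the other three are in place. I'll measure its pitch, carry it to the hinge bay with an 18° roll, and lower it until contact.

```bash
cat >> h.py <<'E'
def handle_pitch(hl,hh):
    c=capture("wrist");hsv=cv2.cvtColor(c["image"],cv2.COLOR_BGR2HSV).astype(int);H=hsv[...,0]
    h=((H<8)|(H>172)) if hl is None else ((H>hl)&(H<hh))
    P=cloud(c,h&(hsv[...,1]>120)&(hsv[...,2]>90)); q=Ro.from_quat(current_orientation())
    L=q.inv().apply(P-np.array(current_position())); L[:,0]*=-1; L[:,2]=-L[:,2]-D  # x forward, z up, origin real tip
    L=L[(abs(L[:,1])<.011)&(abs(L[:,2]-.02)<.025)&(L[:,0]<-.012)&(L[:,0]>-.075)]
    p=np.polyfit(L[:,0],L[:,2],1); print("handle",len(L),"rel pitch deg",-np.degrees(np.arctan(p[0])).round(2),"top at grip",p[1].round(4),"back end",L[:,0].min().round(4))
    return -np.degrees(np.arctan(p[0]))
E
python3 - <<'E'
from h import *
r=handle_pitch(None,None); pt_=np.clip(6-r,-4,14)
P=incase(-.04,-.040,.15)
move_ptp(*pose(P,.012,RC,18,pt_)); state("above"); handle_pitch(None,None)
f0=np.array(current_force())
P=incase(-.04,-.040,.045); servo_line(*pose(P,.012,RC,18,pt_),rate=.12); state("in")
print(servo_line(*pose(incase(-.04,-.040,.021),.012,RC,18,pt_),rate=.03,contact_N=4)); state("touch")
c=capture("top");cv2.imwrite("pics/t3.png",np.hstack([cv2.resize(c["image"][130:270,320:480],(400,350)),cv2.resize(capture("scene")["image"][180:320,10:210],(400,280)) .copy() if 0 else cv2.resize(capture("scene")["image"][170:320,40:210],(400,350))]))
E
```

```text
handle 3545 rel pitch deg -3.29 top at grip 0.0204 back end -0.0598
above 13.72 [ 0.4643 -0.2804  0.118 ] F [-0.2  0.1 -2. ] gap 0.0258 grip 30.0
handle 3570 rel pitch deg -3.44 top at grip 0.0208 back end -0.0596
in 14.8 [ 0.4644 -0.2813  0.0136] F [ 0.1 -0.1 -1.2] gap 0.0256 grip 30.0
True
touch 15.4 [ 0.4636 -0.2815 -0.0049] F [ 1.  -1.8  1.8] gap 0.0257 grip 30.0
```

View pics/t3.png

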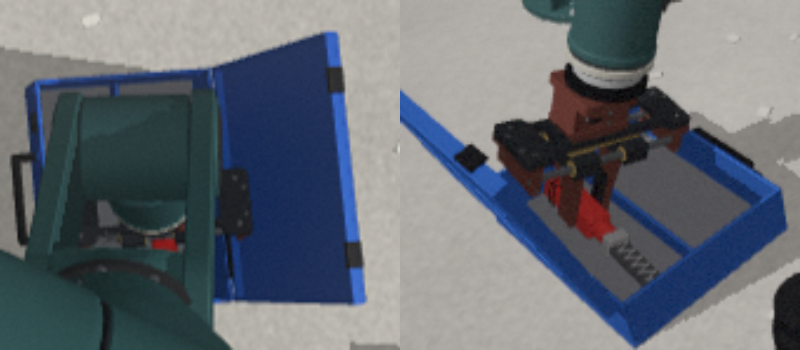

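The rasp is touching down in the hinge bay (right-hand part, around (590,220)), clear of the lid. I'll release it, retreat along the tool axis, and fetch the scraper.

Run:
```python
from h import *
for o in(.028,.031,.036): move_gripper(o)
state("open")
q=Ro.from_quat(current_orientation());p=np.array(current_position());up=-q.apply([0,0,1])
servo_line(p+up*.045,rate=.08);servo_line(p+up*.15,rate=.2);state("out")
pull(np.array([.482,.188,.050]),.010)
r=handle_pitch(18,35)
c=capture("top")
cv2.imwrite("pics/t4.png",np.hstack([cv2.resize(c["image"][130:270,320:480],(400,350)),cv2.resize(capture("scene")["image"][170:320,40:210],(400,350))]))
```

```text
open 16.38 [ 0.4632 -0.281  -0.0046] F [-0.2 -0.8 -0.2] gap 0.0361 grip 0.0
out 17.77 [ 0.4834 -0.2335  0.1352] F [-0.1 -0.8  0.1] gap 0.0363 grip 0.0
down 20.29 [0.4822 0.1876 0.0141] F [-0.1 -0.4 -0.3] gap 0.0478 grip 0.0
gripped 20.77 [0.4824 0.188  0.0144] F [-0.2 -0.2  3.7] gap 0.0258 grip 29.9
freed 21.54 [0.4775 0.188  0.0326] F [-0.4 -2.2  7. ] gap 0.026 grip 30.0
up 22.17 [0.4777 0.188  0.1037] F [ 0.6 -0.9 -1.2] gap 0.0258 grip 30.0
handle 3635 rel pitch deg -2.96 top at grip 0.0229 back end -0.0597
```

View pics/t4.png

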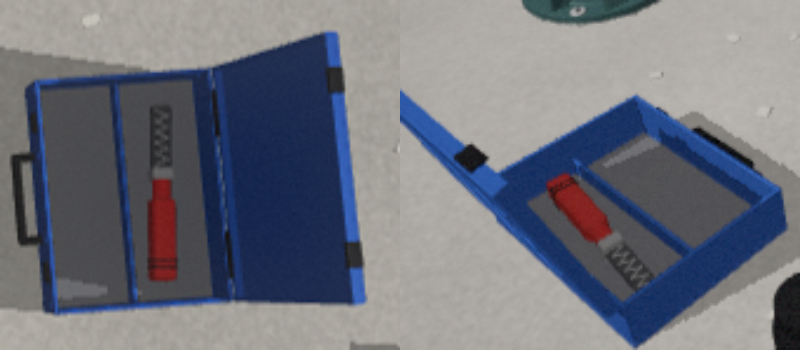

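The rasp lies flat in the hinge bay (left part, (160,220)). Next I'll lay the scraper in the front bay.

Run:
```python
from h import *
x,y=-.04,.0465
move_ptp(*pose(incase(x,y,.13),.010,RC,0,9)); handle_pitch(18,35)
servo_line(*pose(incase(x,y,.04),.010,RC,0,9),rate=.12)
print(servo_line(*pose(incase(x,y,.018),.010,RC,0,9),rate=.03,contact_N=4)); state("touch")
for o in(.028,.031,.042): move_gripper(o)
state("open"); q=Ro.from_quat(current_orientation());p=np.array(current_position());up=-q.apply([0,0,1])
servo_line(p+up*.045,rate=.08);servo_line(p+up*.25,rate=.2);move_gripper(0.);state("out")
# reachability of the lid path
hin=-.095
def lidpose(y,z): 
    return incase(0,y,z)-np.array([0,0,D]), (RC*Ro.from_euler('z',90,degrees=True)*R0).as_quat(), (RC*Ro.from_euler('z',-90,degrees=True)*R0).as_quat()
for y,z in((-.19,.30),(-.19,.21),(-.1,.25),(.06,.08)):
    P,a,b=lidpose(y,z);print(y,z,[None if j is None else np.round(j,2).tolist() for j in(inverse_kinematics(P,a),inverse_kinematics(P,b))])
print(np.round(current_joint_pos(),2))
c=capture("top")
cv2.imwrite("pics/t5.png",np.hstack([cv2.resize(c["image"][130:270,320:480],(400,350)),cv2.resize(capture("scene")["image"][170:320,40:210],(400,350))]))
```

```text
handle 3724 rel pitch deg -3.04 top at grip 0.0223 back end -0.06
True
touch 25.21 [ 0.4562 -0.1846 -0.0117] F [-0.3 -1.7  0.7] gap 0.0262 grip 30.0
open 26.18 [ 0.4559 -0.1843 -0.0113] F [-0.2 -0.4 -0.1] gap 0.042 grip 0.0
out 28.84 [ 0.4952 -0.1815  0.2356] F [ 0.1 -0.8 -0.4] gap 0.0006 grip 0.0
-0.19 0.3 [[-0.78, 0.4, 1.25, -0.0, 1.49, 2.29], [-0.78, 0.4, 1.25, -0.0, 1.49, -0.85]]
-0.19 0.21 [[-0.78, 0.46, 1.37, -0.0, 1.31, 2.29], [-0.78, 0.46, 1.37, -0.0, 1.31, -0.85]]
-0.1 0.25 [[-0.68, 0.35, 1.46, -0.0, 1.34, 2.39], [-0.68, 0.35, 1.46, -0.0, 1.34, -0.75]]
0.06 0.08 [[-0.45, 0.43, 1.82, -0.0, 0.89, 2.61], [-0.45, 0.43, 1.82, -0.0, 0.89, -0.53]]
[-0.42  0.31  1.49 -0.08  1.48 -2.06]
```

View pics/t5.png

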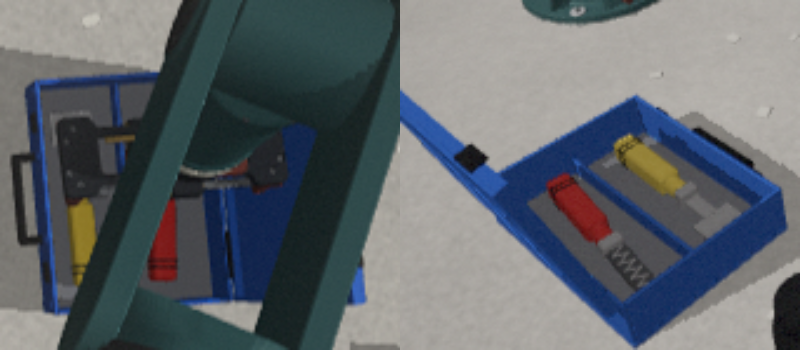

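Both tools are bedded: red at right-hand (575,205), yellow at (650,165). I'll go over the lid, push it shut from outside with closed fingers, and press it down.

Run:
```python
from h import *
Q=(RC*Ro.from_euler('z',-90,degrees=True)*R0).as_quat()
T=lambda y,z: incase(0,y,z)-np.array([0,0,D])
p=np.array(current_position()); servo_line(p+[0,0,.08],rate=.2)
move_ptp(T(-.08,.335),Q); servo_line(T(-.195,.32),rate=.2); servo_line(T(-.195,.215),rate=.2); state("behind lid")
servo_line(T(-.165,.215),rate=.15)
d,w=.176,.012
for th in(1.4,1.15,.9,.65,.4,.2,.06):
    c,s=np.cos(th),np.sin(th); servo_line(T(-.095+d*c-.014*s-w,.06+d*s+.014*c),rate=.13); print(th,np.round(current_force(),1))
print(servo_line(T(-.095+d-w,.064),rate=.03,contact_N=14)); state("press"); sleep(.2)
p=np.array(current_position()); servo_line(p+[0,0,.04],rate=.08); move_ptp(T(.0,.33)+[-.08,.1,0],Q); state("away")
c=capture("top");s=capture("scene")
P=cloud(c,np.ones((384,512),bool));q=(P-CASE)@RC.as_matrix();k=(abs(q[:,0])<.11)&(q[:,1]<.09)&(q[:,1]>-.09)&(q[:,2]<.11);print("lid plane",k.sum(),np.polyfit(q[k,1],q[k,2],1),np.median(q[k,2]))
P=cloud(s,np.ones((384,512),bool));q=(P-CASE)@RC.as_matrix();k=(abs(q[:,0])<.11)&(q[:,1]<.09)&(q[:,1]>-.09)&(q[:,2]<.11)&(q[:,2]>.05);print("lid plane scene",k.sum(),np.polyfit(q[k,1],q[k,2],1),np.median(q[k,2]))
cv2.imwrite("pics/t6.png",cv2.resize(np.hstack([c["image"],s["image"]]),(800,300)))
```

```text
behind lid 32.12 [ 0.5205 -0.4218  0.1893] F [ 0.6 -0.3 -0.2] gap 0.0003 grip 0.0
1.4 [-0.4  0.7  1.4]
1.15 [ 0.6 -0.5  0.5]
0.9 [-0.4  0.5  0.7]
0.65 [ 0.3 -0.1  0.4]
0.4 [-0.1 -0.3 -0.2]
0.2 [ 0.1 -0.2 -0.8]
0.06 [ 0.1 -0.2  0.3]
True
press 36.39 [ 0.5014 -0.1597  0.0481] F [-1.5  0.5 10.4] gap 0.0006 grip 4.8
away 38.17 [ 0.4252 -0.1274  0.3017] F [-1.   0.4  0.1] gap 0.0004 grip 0.0
lid plane 2478 [0.00233162 0.07438187] 0.07446024792413602
lid plane scene 4892 [0.00078493 0.0748273 ] 0.07480086232775594
```

View pics/t6.png

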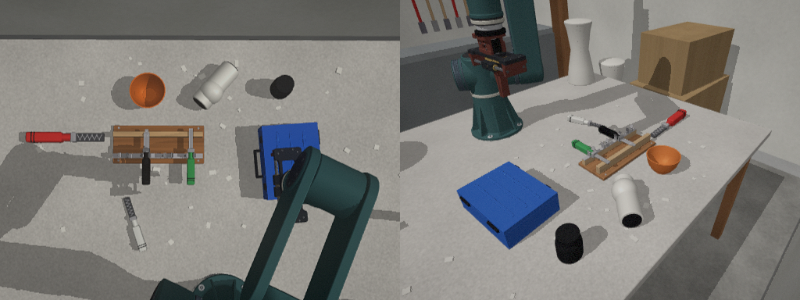

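The lid is flat at 74–75 mm with a slope under 0.003 rad, and the press met a firm stop. Bystanders and the other two tools look undisturbed, and the arm is clear.

```bash
python3 -c "
from bench import *
print(close_job(),current_clock())"
```

```text
the job is handed in; nothing more can be done
the job is handed in; nothing more can be done
```

The job is handed in: the rasp is in the hinge bay, the scraper is in the front bay and the lid is shut, after about 38 s on the clock; the first rasp grasp closed on air and was repeated after correcting a 27 mm offset in the reported tool position.

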